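# Push a dry clay offcut through the sprung flap of the scrap bin

### The arm

A 6-joint arm with a two-finger parallel gripper is mounted at the origin on the work surface. World frame = base frame: x ahead of the robot, y to its left, z up, the work surface at z = 0. Lengths are in m, angles in rad, forces in N, time in s.
With the tool pointing down it reaches from about 0.375 to 0.9 m from the base axis. Payload 3.1 kg.
Tool frame: the origin (TCP) lies midway between the tips of the shut fingers; the grasp point (between the pads) lies 19 mm behind it; x points along the fingers, z is the direction in which the jaws open and shut, and the axes are right-handed (so a half turn about x gives the same grasp; the last joint's range is limited). The gripper opens to 85 mm and grips with 20 to 120 N. Pads are 22 mm wide; open, the fingers measure 114 mm over their backs; the gripper's body (76 mm by 85 mm) begins 54 mm behind the grasp point. The pads swing forward as they close: fully open they stand 13 mm farther back than shut.
Start: joints at [-1.393, 0.527, 1.433, -0, 1.181, -0.178], TCP at [0.218, -0.586, 0.231] pointing down, gripper open.
Joint ranges: [-3.08, 3.08], [-0.75, 2.2], [0.22, 2.44], [-1.43, 4.57], [0, 2.65], [-2.85, 2.85]. Speed limits (rad/s): [2.79, 2.79, 3.14, 3.14, 3.14, 3.14].

### API

Orientations are given as a unit quaternion [x, y, z, w].
In Python, from station import status, snapshot, camera_params, ticket gives the robot as it stands.
- The arm moves only by the tool arm_command, never from a script. Its argument "series" is a list that holds one entry, the list of rows, each a list of 4 numbers: the shift along the tool's x, y, z in mm, then the turn about the tool's x in rad. A call has 1 to 10 rows; each row shifts and turns the commanded pose from where the row before left it, along the tool's axes as they then stand; what a row does not reach is not made up. A row lasts 1/10 s, in which the tool goes at most 50 mm and 8.59 degrees, less where a joint would pass 70% of its speed; a pose out of reach is approached as far as the arm can. A call is refused whole if a number of a shift passes 50 or a number of a turn 0.15, either way. A call with a gripper value outside its range is refused whole. "jaw" is the opening in per cent of the stroke, from 0 (shut) to 100 (fully open), set as the call begins (left out, the last holds). The fingers move at their own pace and stop on an object; "force" is the grip in N (left out, the last holds). Time passes only in rows, so rows that do not move let the fingers close. It gives the time, the measured TCP pose, the force and the opening at its end, in the units of the state.
- status.sense(): the state, without advancing time (a new reading comes with each control period).
- snapshot(name): name is "scene" or "top" or "wrist"; returns the picture (480x640x3 uint8, red, green, blue); there is no depth.
- camera_params(name): a dict with "fovy" (degrees; the focal length in pixels is half the picture's height over the tangent of half this angle, whatever the lens; pixels are square), "cx", "cy" (the principal point, pixels), "extrinsics" (4x4, takes a point from camera to world coordinates); the wrist camera has in their place "mount" (4x4, takes a point from camera to tool coordinates, whose origin is the TCP and whose axes are the tool frame's). Camera axes: x right, y down, z forward; pixel columns grow to the right and rows downward; lengths in m; the calibration is good to about 2 mm. A picture is of the moment at which its call begins: read the wrist's pose just before it. camera_params takes no time and is no camera call.
- ticket.sign_off(): hands the job in, once; it reports no verdict.
The state is a dict: "t": time; "q": joint angles; "qd": joint speeds; "tau": joint torques, N m; "tcp_pos": TCP position; "tool_rot": TCP orientation; "force": force on the tool from outside, world axes, zero at the start; "ft_torque": the same for the moment, N m; "finger_gap": opening from 0.0 (shut) to 1.0 (fully open).
Only numpy, scipy, OpenCV 4.12 (cv2) and the standard library are available. Lean on these libraries where they do the work, as an engineer would, in place of code of your own. Each camera call takes 0.05 s, during which the arm holds its last target. There are 200 camera calls.

### The job

Get the square dry clay offcut off the small loading deck and down into the scrap bin behind it, without picking it up: with one finger push the self-closing flap open and keep it open, and with the other finger push the offcut along the deck and through. The clay is crumbly, so do not pinch or lift it and do not ram the flap open with it; finish with the offcut lying in the bin and the flap swung shut again, and leave the cup on the deck and everything else on the bench where it is.

Things in the scene. Friction and masses are not known exactly. Their poses are not given: they have to be found in the camera images.
- station: The scrap station: deck, gate and bin in one, fixed to the bench, elsewhere and turned each time. Origin on the bench under the middle of the gate; x points through the gate from deck to bin, z up. Gate at x = 0: two dark posts 10 mm thick at y = +67 and -67 mm, tops 117 mm above the bench, nothing across the top; the flap stands between them.
- deck_edge (a point): Middle of the deck's far edge, on its top face, at the gate (station x = +2 mm, y = 0, 75 mm above the bench). The deck is a flat white plate reaching 182 mm back from here towards station -x, and from station y = -150 to +85 mm, with kerbs 10 mm high along both sides.
- bin_floor (a point): Middle of the bin's inner floor, 10 mm above the bench (station x = 78, y = 0 mm). White bin, open on top, station x from 2 to 155 mm, y within +-85 mm, walls 5 mm thick, tops 95 mm above the bench; its wall under the deck edge stays below the deck. A thing pushed over the deck edge drops 65 mm into it.
- flap (a joint): Flap angle, rad: 0 shut across the gate, up to 1.5 swung into the bin (+x); it cannot open towards the deck. Aluminium plate 4 mm thick, 118 mm wide, from 4 to 38 mm above the deck, on an upright hinge at station x = 3, y = +60 mm; free edge near y = -59 mm when shut. A spring shuts it: 0.12 N m when shut, 0.2 N m wide open (2 to 4 N at a finger 50 mm from the hinge).
- flap_edge (a point): Middle of the flap's free upright edge, 119 mm from the hinge axis, 21 mm above the deck.
- offcut_center (a point): Centre of the dry clay offcut, a grey-brown square block 42 x 42 mm and 24 mm high (about 80 g) with shallow ribs on top (tops 26 mm above the deck), lying loose and flat on the deck 85 to 115 mm before the gate, in the gate's lane. Its x and y axes are parallel to its sides, z up; it is turned up to 0.25 rad from the station.
- cup: Small bisque-fired test cup, 44 mm across, 42 mm high, standing on the deck on the -y side of the offcut. Origin at the centre of its underside. It stays.
- jar: White glaze jar, 60 mm across, 75 mm high, on the bench beside the station's +y side. Origin: centre of underside. It stays.
- post: Bisque kiln post, 28 x 28 x 60 mm, upright on the bench beside the bin's +y side. Origin: centre of underside. It stays.
- bowl: Clay bowl, 120 mm across, 60 mm high, on the bench beside the bin's -y side. Origin: centre of underside. It stays.
- brush: Brush lying on the bench at the robot's left. It stays.
- rib: Wooden rib, 100 x 55 x 6 mm, lying flat on the bench at the robot's right. Origin: centre of underside. It stays.
- roller: Wooden roller, 40 mm across, 160 mm long, lying on the bench at the robot's right. It stays.
Things that resemble listed ones, but are neither listed nor needed, are in the scene too. Of the things that look like the part that bears offcut_center, the middle-sized one is meant.

How it is judged:
On the way, in this order (a step that is already met when the one before it is completed fails the run):
1. a finger holds the flap open at least 0.35 rad while the offcut is still on the deck before the gate (value of joint flap above 0.35 rad and contact force between the fingers and flap above 0.2 N and x of offcut_center in the frame of station below -0.004 m and z of offcut_center in the frame of station above 0.08 m), for 0.1 s.
2. the offcut is through the gate and down in the bin (x of offcut_center in the frame of station above 0.008 m and z of offcut_center in the frame of station below 0.06 m), for 0.1 s.
At the end, for the whole second after the job is handed in: The offcut lies at rest inside the bin (its centre between the bin walls, beyond the gate and less than 60 mm above the bench) and the flap is shut to within 0.08 rad (all of step 2 and x of offcut_center in the frame of station below 0.15 m and y of offcut_center in the frame of station between -0.08 and 0.08 m and value of joint flap below 0.08 rad and linear speed of offcut below 0.02 m/s); the robot touches nothing.
It fails at once if the offcut is lifted: its centre more than 20 mm above where it is when lying on the deck (z of offcut_center in the frame of station above 0.107 m).
It fails at once if the offcut is pinched or crushed: the fingers press on it with over 15 N (contact force between the fingers and offcut above 15 N).
It fails at once if the offcut itself, on the deck, pushes the flap open with no finger on the flap (contact force between offcut and flap above 0.3 N and value of joint flap above 0.08 rad and z of offcut_center in the frame of station above 0.08 m and contact force between each of the fingers, the arm and flap below 0.05 N).
It fails at once if the cup or another thing on the bench is moved more than 20 mm (distance of any of cup, jar, post, bowl, brush, rib, roller from where it was at the start of the episode above 0.02 m).
It also fails if it takes over 29 s, if anything falls off the work surface, if the arm or the gripper's body presses on something with over 40 N, if the wrist force passes 120 N, or if a joint passes its speed limit or range.

## Working session

There is one attempt and no reset: what is moved stays moved. The work goes in short steps, Python scripts to look and compute and a tool call to move; the robot and the scene stay as the last step left them, time stands still between calls to the robot, and variables do not carry over. Pictures are saved under pics/ and viewed, about 8 in all and at most 12, crops included, and the job is handed in when it is done.

Besides the shell and the picture viewer there is one more tool, called after "Call:" as name(argument=value, ...), one argument or row to a line, values as JSON. arm_command: Moves the arm, as the interface text tells. Its arguments: {"type":"object","properties":{"series":{"type":"array"},"jaw":{"type":"number"},"force":{"type":"number"}},"required":["series"]}

```bash
ls; mkdir -p pics; python3 - <<'E'
from station import status,snapshot,camera_params
import cv2
print(status.sense())
for n in("scene","top"):
    cv2.imwrite(f"pics/{n}0.png",snapshot(n)[:,:,::-1]); print(camera_params(n))
print(camera_params("wrist"))
E
```

```text
pics
{'t': 0.0, 'q': array([-1.39351946e+00,  5.28470154e-01,  1.43393893e+00, -5.26845981e-06,
        1.18141455e+00, -1.78496319e-01]), 'qd': array([-0.00188494,  0.00030781,  0.00077057, -0.00043921, -0.00023639,
       -0.00025595]), 'tau': array([-2.33416495e-04, -4.42350340e+01, -1.78026223e+01, -3.20379750e-04,
        8.49673350e-03,  1.18633500e-05]), 'tcp_pos': array([ 0.21759268, -0.58510945,  0.23031954]), 'tool_rot': array([ 0.40419101,  0.58114355, -0.40307727,  0.58002631]), 'force': array([-0.29539036, -0.93725067, -0.56821064]), 'ft_torque': array([-0.04303679,  0.01607904,  0.02479733]), 'finger_gap': 1.0032270303478321}
{'fovy': 50.822072984908075, 'cx': 322.0724684851573, 'cy': 224.96955393458103, 'extrinsics': array([[-0.82892442,  0.37499535, -0.41504553,  0.99295975],
       [ 0.55910505,  0.57788467, -0.59451733,  0.6042604 ],
       [ 0.01690721, -0.72486398, -0.68868451,  0.83288413],
       [ 0.        ,  0.        ,  0.        ,  1.        ]])}
{'fovy': 54.017871801525615, 'cx': 325.6119655126324, 'cy': 242.43283487599106, 'extrinsics': array([[-0.02513384, -0.9781406 ,  0.20642008,  0.31899023],
       [-0.99968239,  0.02421055, -0.00699805, -0.0352566 ],
       [ 0.00184753, -0.20653041, -0.97843844,  1.09711166],
       [ 0.        ,  0.        ,  0.        ,  1.        ]])}
{'fovy': 71.21833939253588, 'cx': 317.0759142787091, 'cy': 240.37129494142215, 'mount': array([[ 7.14385578e-04, -2.80137449e-01,  9.59959634e-01,
        -1.43270169e-01],
       [-1.27195785e-03, -9.59959357e-01, -2.80136422e-01,
         7.18958718e-02],
       [ 9.99998936e-01, -1.02090277e-03, -1.04210415e-03,
         5.38876477e-04],
       [ 0.00000000e+00,  0.00000000e+00,  0.00000000e+00,
         1.00000000e+00]])}
```

View pics/top0.png

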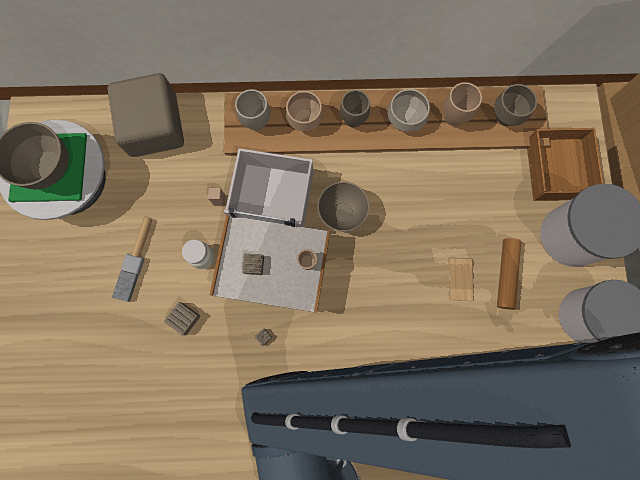

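View pics/scene0.png

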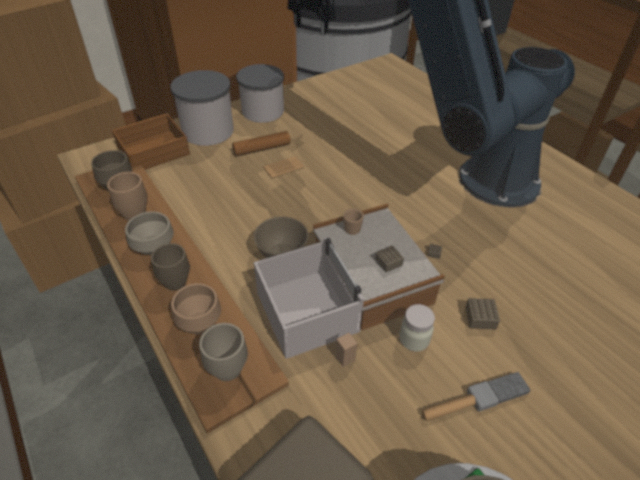

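Top view: the deck and bin are around (270,230). There are three ribbed blocks: on the deck (252,263), a large one (182,318) and a small one (265,337). The deck block is the middle-sized one and lies in the lane. I'll enlarge it to confirm and read the pixels.

```bash
cat > h.py <<'E'
import numpy as np,cv2
from station import status,snapshot,camera_params
from scipy.spatial.transform import Rotation as R
def ray(n,u,v,pose=None):
    c=camera_params(n); f=240/np.tan(np.radians(c["fovy"]/2))
    d=np.array([(u-c["cx"])/f,(v-c["cy"])/f,1])
    T=c["extrinsics"] if "extrinsics" in c else pose@c["mount"]
    return T[:3,3],T[:3,:3]@d
def onz(n,u,v,z,pose=None):
    o,d=ray(n,u,v,pose); return o+d*(z-o[2])/d[2]
def tcp():
    s=status.sense(); T=np.eye(4); T[:3,:3]=R.from_quat(s["tool_rot"]).as_matrix(); T[:3,3]=s["tcp_pos"]; return T
E
python3 - <<'E'
import cv2
a=cv2.imread("pics/top0.png")[195:345,160:340]
cv2.imwrite("pics/c1.png",cv2.resize(a,None,fx=4,fy=4,interpolation=cv2.INTER_CUBIC))
E
```

```text
(no output)
```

View pics/c1.png

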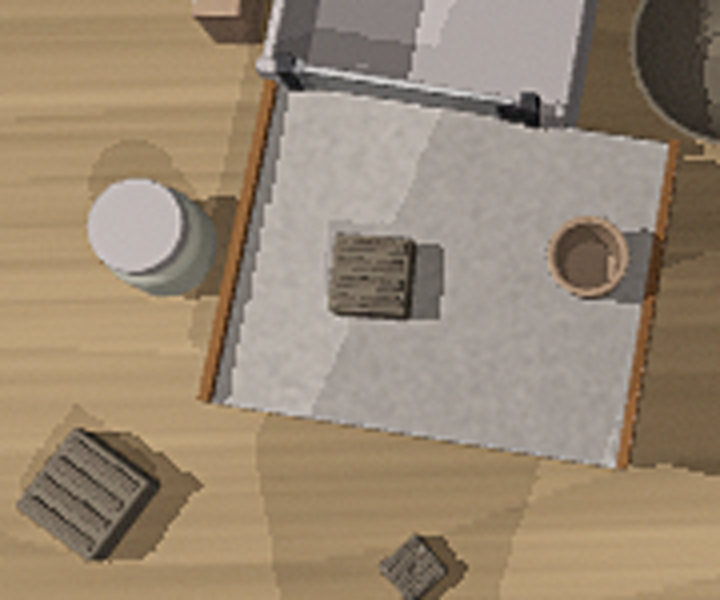

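The crop shows the deck block (crop 372,275 → px 253,264) as the middle-sized one: the others are clearly larger (88,495) and smaller (415,568). The posts are at crop (288,68) and (530,100), and the cup at (590,257).

```bash
python3 - <<'E'
from h import *
def p(u,v,z): return onz("top",160+u/4-.4,195+v/4-.4,z)[:2]
P=dict(LB=p(205,402,.085),RB=p(622,467,.085),RF=p(675,143,.085),LF=p(270,82,.085))
for k,v in P.items(): print(k,v.round(4))
for a,b in("LB","RB"),("LF","RF"),("LB","LF"),("RB","RF"): print(a,b,np.linalg.norm(P[a]-P[b]).round(4),np.arctan2(*(P[b]-P[a])[::-1]).round(3))
post=[p(288,66,.117),p(530,98,.117)];print(post,np.linalg.norm(post[0]-post[1]))
yaw=np.mean([np.arctan2(*(P[b]-P[a])[::-1]) for a,b in(("LB","LF"),("RB","RF"))]+[np.arctan2(*(P[b]-P[a])[::-1])+np.pi/2 for a,b in(("LB","RB"),("LF","RF"))])
ex=np.array([np.cos(yaw),np.sin(yaw)]);ey=np.array([-ex[1],ex[0]])
# origin from deck corners: centre is station(-90,-32.5)
c=np.mean(list(P.values()),0); o=c+.09*ex+.0325*ey
print("yaw",yaw,"o",o,"o from posts",np.mean(post,0))
S=lambda w:np.round([(w-o)@ex*1e3,(w-o)@ey*1e3],1)
for k in P: print(k,S(P[k]))
print("posts",S(post[0]),S(post[1]))
q=[p(*x,.101) for x in((335,233),(413,238),(408,319),(330,313))]
print("block",S(np.mean(q,0)),[S(x) for x in q]); d=q[1]-q[0];d2=q[2]-q[3];print("block yaw rel",np.arctan2(*d[::-1])+np.pi/2-yaw,np.arctan2(*d2[::-1])+np.pi/2-yaw)
print("cup",S(p(590,257,.117)))
T=tcp();print("tool axes\n",T[:3,:3].round(3))
E
```

```text
LB [0.4232 0.2065]
RB [ 0.383  -0.0163]
RF [ 0.5596 -0.0492]
LF [0.6    0.1749]
LB RB 0.2264 -1.749
LF RF 0.2277 -1.749
LB LF 0.1797 -0.177
RB RF 0.1797 -0.184
[array([0.5998319 , 0.15871546]), array([0.5787928, 0.0284627])] 0.13194099621448926
yaw -0.1794198098455934 o [0.5858152  0.09488511] o from posts [0.58931235 0.09358908]
LB [-180.    80.8]
RB [-179.7 -145.6]
RF [  -0.  -146.5]
LF [-0.3 81.3]
posts [ 2.4 65.3] [  4.9 -66.6]
block [-100.9    2.5] [array([-81.2,  26.2]), array([-77.4, -15.8]), array([-121. ,  -21.1]), array([-124.2,   20.6])]
block yaw rel 0.08964224644783894 0.07733635284050525
cup [ -75.6 -112.5]
tool axes
 [[-0.     0.937  0.348]
 [ 0.002  0.348 -0.937]
 [-1.     0.    -0.002]]
```

Call:
arm_command(
  series=[
    [[0,0,20,-0.135],[0,0,0,-0.135],[0,0,0,-0.135],[0,0,0,-0.135],[0,0,0,-0.135],[0,0,0,-0.135],[0,0,0,-0.135],[0,0,0,-0.135],[0,0,0,-0.135],[0,0,0,0]],
  ],
  jaw=100,
)

```text
t: 1.1
tcp_pos: [0.2246, -0.6042, 0.2307]
tool_rot: [0.001, 0.707, 0.0, 0.707]
force: [-0.7, -0.2, -0.3]
finger_gap: 0.998
```

Call:
arm_command(
  series=[
    [[0,20,15,0],[0,36,30,0],[0,36,30,0],[0,36,30,0],[0,40,28,0],[0,40,28,0],[0,42,20,0],[0,44,20,0],[0,44,20,0],[0,44,10,0]],
  ],
)

```text
t: 2.1
tcp_pos: [0.457, -0.2209, 0.2313]
tool_rot: [0.001, 0.707, -0.001, 0.708]
force: [0.7, -0.6, 0.5]
finger_gap: 1.004
```

Call:
arm_command(
  series=[
    [[3,44,10,0],[3,44,9,0],[3,44,8,0],[4,44,8,0],[4,44,7,0],[4,44,6,0],[4,40,5,0],[3,25,4,0],[3,10,0,0],[0,0,0,0]],
  ],
)

```text
t: 3.1
tcp_pos: [0.512, 0.1173, 0.1997]
tool_rot: [-0.0, 0.708, 0.0, 0.707]
force: [0.2, -0.4, -0.2]
finger_gap: 1.002
```

```bash
python3 - <<'E'
from h import *
T=tcp(); np.save("T1.npy",T); print(T.round(4))
cv2.imwrite("pics/w1.png",snapshot("wrist")[:,:,::-1])
E
```

```text
[[-1.500e-03 -8.000e-04  1.000e+00  5.120e-01]
 [-2.000e-04  1.000e+00  8.000e-04  1.173e-01]
 [-1.000e+00 -2.000e-04 -1.500e-03  1.997e-01]
 [ 0.000e+00  0.000e+00  0.000e+00  1.000e+00]]
```

View pics/w1.png

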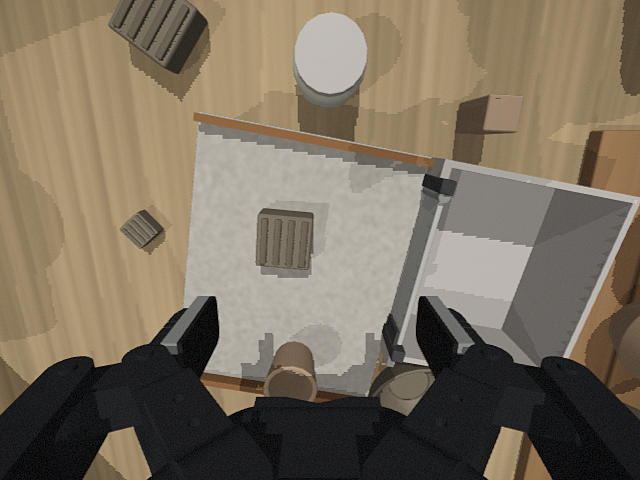

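The wrist view shows the block top with corners near (263,209), (313,213), (309,268) and (257,265). The posts are at about (440,182) and (391,330), and the cup is at (290,385).

```bash
python3 - <<'E'
from h import *
T=np.load("T1.npy"); w=lambda u,v,z:onz("wrist",u,v,z,T)[:2].round(4)
q=np.array([w(*x,.101) for x in((262,209),(313,213),(309,268),(257,265))])
print(q,q.mean(0)); 
for i in range(4): d=q[(i+1)%4]-q[i];print(np.linalg.norm(d).round(4),np.degrees(np.arctan2(d[1],d[0])).round(1))
a,b=w(438,182,.117),w(390,322,.117);print("posts",a,b,np.linalg.norm(a-b),(a+b)/2)
print("kerbLB",w(197,115,.085))
E
```

```text
[[0.4722 0.1417]
 [0.5096 0.1387]
 [0.5063 0.0955]
 [0.4663 0.098 ]] [0.4886   0.118475]
0.0375 -4.6
0.0433 -94.4
0.0401 176.4
0.0441 82.3
posts [0.5934 0.163 ] [0.5677 0.0581] 0.10800231479000812 [0.58055 0.11055]
kerbLB [0.4257 0.2075]
```

Call:
arm_command(
  series=[
    [[5,1,-8,0],[15,1,-8,0],[20,0,-8,0],[20,0,0,0],[20,0,0,0],[20,0,0,0],[12,0,0,0],[8,0,0,0],[6,0,0,0],[0,0,0,0]],
  ],
)

```text
t: 4.15
tcp_pos: [0.4885, 0.1181, 0.074]
tool_rot: [0.0, 0.707, -0.0, 0.707]
force: [0.0, 0.0, 0.1]
finger_gap: 0.998
```

```bash
python3 - <<'E'
from h import *
T=tcp(); print(T.round(4))
a=snapshot("wrist")[:,:,::-1];b=snapshot("scene")[190:350,230:470,::-1]
b=cv2.resize(b,(640,427),interpolation=cv2.INTER_CUBIC)
cv2.imwrite("pics/w2.png",cv2.resize(np.vstack([a,b]),None,fx=.66,fy=.66,interpolation=cv2.INTER_AREA))
E
```

```text
[[-7.000e-04  6.000e-04  1.000e+00  4.885e-01]
 [-0.000e+00  1.000e+00 -6.000e-04  1.181e-01]
 [-1.000e+00 -0.000e+00 -7.000e-04  7.400e-02]
 [ 0.000e+00  0.000e+00  0.000e+00  1.000e+00]]
```

View pics/w2.png

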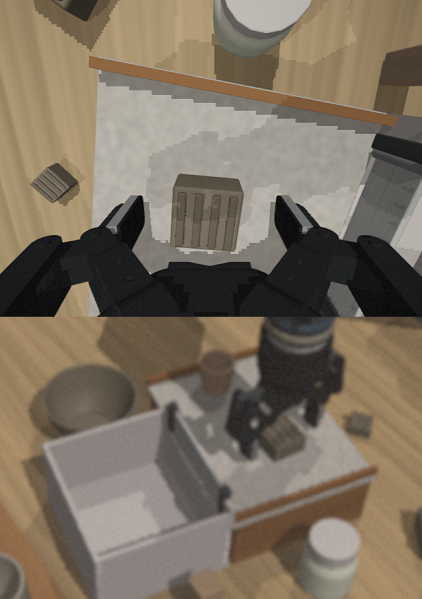

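The block sits centred between the fingers at (207,213), both fingers are clear of it, and the force is zero. I'll push along station +x, which is tool z +0.984 and y −0.178.

Call:
arm_command(
  series=[
    [[0,-0.9,4.9,0],[0,-0.9,4.9,0],[0,-0.9,4.9,0],[0,-0.9,4.9,0],[0,-0.9,4.9,0],[0,-0.9,4.9,0],[0,-0.9,4.9,0],[0,-0.9,4.9,0],[0,-0.9,4.9,0],[0,-0.9,4.9,0]],
  ],
)

```text
t: 5.25
tcp_pos: [0.5368, 0.1096, 0.0741]
tool_rot: [0.0, 0.708, 0.0, 0.706]
force: [-3.0, 1.4, 2.3]
finger_gap: 0.996
```

Call:
arm_command(
  series=[
    [[0,-0.9,4.9,0],[0,-0.9,4.9,0],[0,-0.9,4.9,0],[0,-0.9,4.9,0],[0,0,0,0]],
  ],
)

```text
t: 5.75
tcp_pos: [0.5564, 0.1058, 0.0736]
tool_rot: [-0.0, 0.708, 0.0, 0.706]
force: [-3.8, -0.3, 0.7]
finger_gap: 1.001
```

```bash
python3 - <<'E'
from h import *
T=tcp(); print(T.round(4), status.sense()["force"])
a=snapshot("wrist")[:,:,::-1];b=snapshot("scene")[190:350,230:470,::-1]
b=cv2.resize(b,(640,427),interpolation=cv2.INTER_CUBIC)
cv2.imwrite("pics/w3.png",cv2.resize(np.vstack([a,b]),None,fx=.66,fy=.66,interpolation=cv2.INTER_AREA))
E
```

```text
[[-2.900e-03 -2.000e-04  1.000e+00  5.564e-01]
 [-2.000e-04  1.000e+00  2.000e-04  1.058e-01]
 [-1.000e+00 -2.000e-04 -2.900e-03  7.360e-02]
 [ 0.000e+00  0.000e+00  0.000e+00  1.000e+00]] [-3.76986739 -0.25709675  0.73188836]
```

View pics/w3.png

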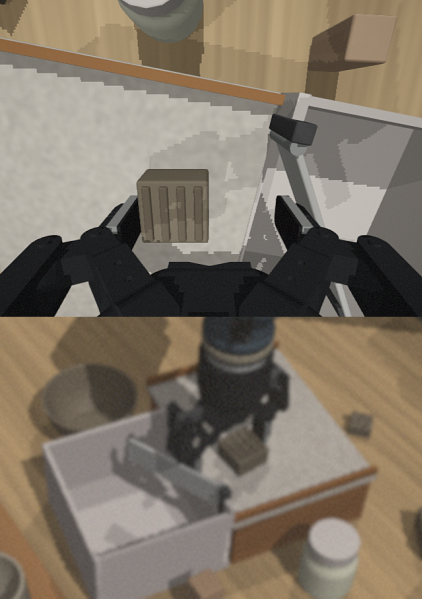

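The flap is held at roughly 0.4–0.5 rad by the leading finger, and the block is flat against the rear pad. I'll carry on.

Call:
arm_command(
  series=[
    [[0,-0.9,4.9,0],[0,-0.9,4.9,0],[0,-0.9,4.9,0],[0,-0.9,4.9,0],[0,-0.9,4.9,0],[0,-0.9,4.9,0],[0,-0.9,4.9,0],[0,-0.9,4.9,0],[0,-0.9,4.9,0],[0,0,0,0]],
  ],
)

```text
t: 6.85
tcp_pos: [0.6032, 0.0973, 0.0746]
tool_rot: [-0.0, 0.706, -0.0, 0.708]
force: [-0.9, -1.8, -0.1]
finger_gap: 1.0
```

```bash
python3 - <<'E'
from h import *
T=tcp(); print(T.round(4), status.sense()["force"])
a=snapshot("wrist")[:,:,::-1];b=snapshot("scene")[190:350,230:470,::-1]
b=cv2.resize(b,(640,427),interpolation=cv2.INTER_CUBIC)
cv2.imwrite("pics/w4.png",cv2.resize(np.vstack([a,b]),None,fx=.66,fy=.66,interpolation=cv2.INTER_AREA))
E
```

```text
[[ 3.000e-03  3.000e-04  1.000e+00  6.032e-01]
 [-3.000e-04  1.000e+00 -3.000e-04  9.730e-02]
 [-1.000e+00 -3.000e-04  3.000e-03  7.460e-02]
 [ 0.000e+00  0.000e+00  0.000e+00  1.000e+00]] [-0.8881978  -1.75389086 -0.1109272 ]
```

View pics/w4.png

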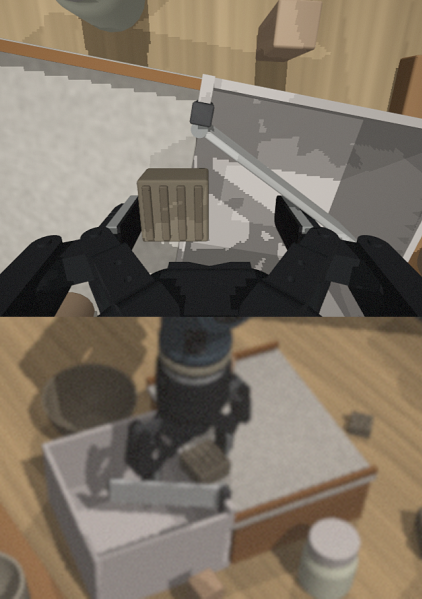

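The block is about half over the edge with the flap clear of it. I'll push about 30 mm more.

Call:
arm_command(
  series=[
    [[0,-0.9,4.9,0],[0,-0.9,4.9,0],[0,-0.9,4.9,0],[0,-0.9,4.9,0],[0,-0.9,4.9,0],[0,-0.9,4.9,0],[0,0,0,0],[0,0,0,0],[0,0,0,0]],
  ],
)

```text
t: 7.85
tcp_pos: [0.6316, 0.092, 0.0746]
tool_rot: [-0.0, 0.706, -0.0, 0.708]
force: [0.0, -2.2, 0.3]
finger_gap: 1.001
```

```bash
python3 - <<'E'
from h import *
T=tcp(); print(T.round(4), status.sense()["force"])
a=snapshot("wrist")[:,:,::-1];b=snapshot("scene")[190:350,230:470,::-1]
b=cv2.resize(b,(640,427),interpolation=cv2.INTER_CUBIC)
cv2.imwrite("pics/w5.png",cv2.resize(np.vstack([a,b]),None,fx=.66,fy=.66,interpolation=cv2.INTER_AREA))
E
```

```text
[[ 1.800e-03  3.000e-04  1.000e+00  6.316e-01]
 [-3.000e-04  1.000e+00 -3.000e-04  9.200e-02]
 [-1.000e+00 -3.000e-04  1.800e-03  7.460e-02]
 [ 0.000e+00  0.000e+00  0.000e+00  1.000e+00]] [ 0.01839655 -2.20154303  0.28764418]
```

View pics/w5.png

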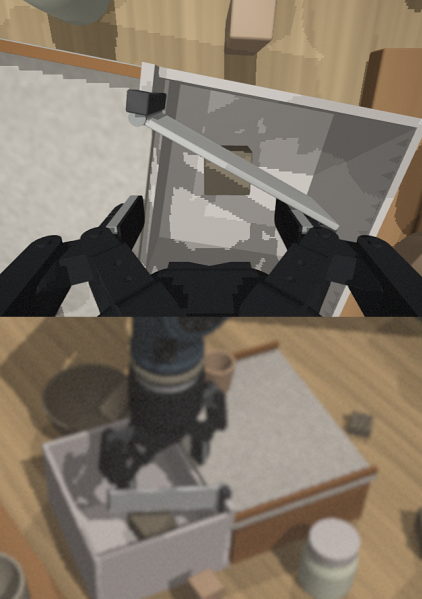

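The block is in the bin at wrist (228,170). I'll retreat back along the lane, letting the flap follow the finger shut.

Call:
arm_command(
  series=[
    [[0,1,-5,0],[0,1.8,-10,0],[0,1.8,-10,0],[0,1.8,-10,0],[0,1.8,-10,0],[0,1.8,-10,0],[0,1.8,-10,0],[0,1.8,-10,0],[0,1.8,-10,0],[0,1.4,-8,0]],
  ],
)

```text
t: 8.95
tcp_pos: [0.536, 0.1096, 0.0741]
tool_rot: [0.0, 0.708, 0.0, 0.706]
force: [-1.7, -0.9, 0.2]
finger_gap: 0.999
```

Call:
arm_command(
  series=[
    [[0,1,-5,0],[0,1,-5,0],[0,1,-5,0],[0,1.8,-10,0],[0,1.8,-10,0],[-10,0,0,0],[-25,0,0,0],[-35,0,0,0],[-45,0,0,0],[-45,0,0,0]],
  ],
)

```text
t: 9.95
tcp_pos: [0.5026, 0.1157, 0.2364]
tool_rot: [0.0, 0.707, 0.0, 0.707]
force: [1.0, -0.0, 0.7]
finger_gap: 1.003
```

Call:
arm_command(
  series=[
    [[-25,0,0,0],[-10,0,0,0],[0,0,0,0],[0,0,0,0],[0,0,0,0]],
  ],
)

```text
t: 10.45
tcp_pos: [0.5016, 0.1157, 0.2674]
tool_rot: [-0.0, 0.709, -0.0, 0.706]
force: [-0.1, -0.1, -1.3]
finger_gap: 0.999
```

```bash
python3 - <<'E'
from h import *
s=status.sense(); print(s["t"],s["tcp_pos"],s["force"])
a=snapshot("wrist")[:,:,::-1];b=snapshot("scene")[190:350,230:470,::-1]
b=cv2.resize(b,(640,427),interpolation=cv2.INTER_CUBIC)
cv2.imwrite("pics/w6.png",cv2.resize(np.vstack([a,b]),None,fx=.66,fy=.66,interpolation=cv2.INTER_AREA))
cv2.imwrite("pics/top6.png",snapshot("top")[:,:,::-1])
E
```

```text
10.45 [0.50159063 0.11568021 0.26741706] [-0.12284699 -0.07465888 -1.30534864]
```

View pics/w6.png

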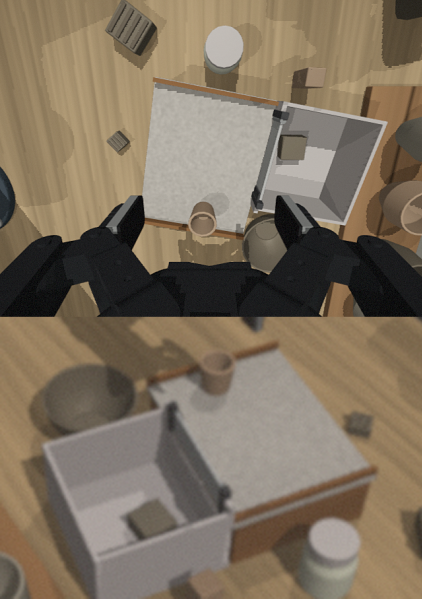

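The flap is shut across the gate, the block lies in the bin (wrist 291,147), the cup and other things are in place, and the robot is clear. Handing in.

```bash
python3 -c "
from station import ticket
print(ticket.sign_off())"
```

```text
the job is handed in; nothing more can be done
None
```

The offcut is in the bin and the flap has swung shut. I handed the job in at about 10.5 s of the 29 s; sign-off gave no verdict.

- **What I did:** I lowered the open gripper over the middle-sized block on the deck. One straight push along the lane let the front finger open and hold the flap while the rear finger slid the block over the edge. I then backed out so the flap closed against the finger, and lifted clear. The block was never pinched or lifted, and the highest tool force I read at the end of a move was about 4 N.
- **Last checks:** The final wrist and scene pictures show the block lying on the bin floor, the flap shut across the gate and the arm well clear of everything. The cup, jar, post and bowl look to be where they were. I judged all of this by eye and did not measure the flap angle or how far anything had moved.
- **What disagreed:** The top and wrist views put the block about 3 mm apart, so I used a value in between. One wrist reading of the posts gave a spacing of 108 mm instead of 134 mm because I misread a post, and I discarded it.

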